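# Turn the row round: carrying tray to bench rack in reverse order

### The job

The four little containers have come back from the net round in the cups of the brown carrying tray; the next ringer sits on the other side, so move them into the pockets of the pale bench rack in reverse order: the one nearest the tray's black knob goes into the pocket farthest from the rack's knob, the next one into the next pocket, and so on, until the one farthest from the tray's knob stands in the pocket nearest the rack's knob. Stand each upright on the floor of its pocket, let none of them fall over on the way, and leave all four standing there at rest.

Things in the scene. Friction and masses are not known exactly. Their poses are not given: they have to be found in the camera images.
- tray: the carrying tray, fixed: a brown wooden board 80 x 320 mm, 8 mm thick, with a lip 16 mm high along each long side; four grey cups stand in a row on it. Origin: centre of its underside. Its y axis runs along the row, the row of cups stands at x = 0, y = +105, +35, -35, -105 mm; the single round black knob (22 mm across, top 25 mm above the worktop) is at y = +147 mm, x = 0. z up
- rack: the bench rack, fixed: a pale wooden block 80 x 320 mm, 20 mm high, with four round pockets 54 mm across and 14 mm deep (their floor is 6 mm above the worktop). Origin: centre of its underside. Its y axis runs along the row: pockets at x = 0, y = +105, +35, -35, -105 mm; the single round black knob (22 mm across, top 37 mm above the worktop) is at y = +147 mm, x = 0. z up
- film_pot: small round black plastic film pot with a grey lid, 35 mm across (33 mm at mid-height), 58 mm high, 30 g; it stands loose and upright in one of the tray's cups. Origin: centre of its underside, z up its axis
- glue_can: small round glue tin, white, blue and red, 38 mm across up to 56 mm, narrower blue cap (26 mm) above, 70 mm high in all, 60 g; it stands loose and upright in one of the tray's cups. Origin: centre of its underside, z up its axis
- dropper: brown glass-look dropper bottle, round, 33 mm across up to about 65 mm, then a narrow neck and black rubber teat, 102 mm high in all, 70 g; it stands loose and upright in one of the tray's cups. Origin: centre of its underside, z up its axis
- glue_stick: round upright glue stick, white body with a dark green cap that does not come off, 27 mm across all the way up, 94 mm high, 30 g; hold it well up, about 65 mm above its foot, so that its top does not meet the gripper; it stands loose and upright in one of the tray's cups. Origin: centre of its underside, z up its axis
- cup_film_pot: the grey plastic cup in which the film_pot stands at the start (the four cups are alike; this one stays where the film_pot was). Fixed on the tray, 60 mm across, 17 mm high, open, inside 54 mm across, its floor 11 mm above the worktop. Origin: centre of its underside, 8 mm above the worktop
- cup_glue_can: the grey plastic cup in which the glue_can stands at the start (the four cups are alike; this one stays where the glue_can was). Fixed on the tray, 60 mm across, 17 mm high, open, inside 54 mm across, its floor 11 mm above the worktop. Origin: centre of its underside, 8 mm above the worktop
- cup_dropper: the grey plastic cup in which the dropper stands at the start (the four cups are alike; this one stays where the dropper was). Fixed on the tray, 60 mm across, 17 mm high, open, inside 54 mm across, its floor 11 mm above the worktop. Origin: centre of its underside, 8 mm above the worktop
- cup_glue_stick: the grey plastic cup in which the glue_stick stands at the start (the four cups are alike; this one stays where the glue_stick was). Fixed on the tray, 60 mm across, 17 mm high, open, inside 54 mm across, its floor 11 mm above the worktop. Origin: centre of its underside, 8 mm above the worktop
Mind the look-alikes: they are no part of the job. What is shaped like the glue_stick but orange or pink is not meant.

How it is judged:
At the end, for the whole second after the job is handed in: Each container stands upright (within 0.1 rad) and at rest on the floor of the rack's pocket that mirrors its cup in the tray (its y in the rack's frame is minus its cup's y in the tray's frame), within 15 mm of the pocket's centre along each rack axis and 4 mm in height (((y of cup_film_pot in the frame of tray between 0.085 and 0.125 m and y of film_pot in the frame of rack between -0.12 and -0.09 m) or (y of cup_film_pot in the frame of tray between 0.015 and 0.055 m and y of film_pot in the frame of rack between -0.05 and -0.02 m) or (y of cup_film_pot in the frame of tray between -0.055 and -0.015 m and y of film_pot in the frame of rack between 0.02 and 0.05 m) or (y of cup_film_pot in the frame of tray between -0.125 and -0.085 m and y of film_pot in the frame of rack between 0.09 and 0.12 m)) and x of film_pot in the frame of rack between -0.015 and 0.015 m and z of film_pot in the frame of rack between 0.002 and 0.01 m and angle between each of film_pot, glue_can, dropper, glue_stick's own z axis and vertical below 0.1 rad and linear speed of each of film_pot, glue_can, dropper, glue_stick below 0.02 m/s and ((y of cup_glue_can in the frame of tray between 0.085 and 0.125 m and y of glue_can in the frame of rack between -0.12 and -0.09 m) or (y of cup_glue_can in the frame of tray between 0.015 and 0.055 m and y of glue_can in the frame of rack between -0.05 and -0.02 m) or (y of cup_glue_can in the frame of tray between -0.055 and -0.015 m and y of glue_can in the frame of rack between 0.02 and 0.05 m) or (y of cup_glue_can in the frame of tray between -0.125 and -0.085 m and y of glue_can in the frame of rack between 0.09 and 0.12 m)) and x of glue_can in the frame of rack between -0.015 and 0.015 m and z of glue_can in the frame of rack between 0.002 and 0.01 m and ((y of cup_dropper in the frame of tray between 0.085 and 0.125 m and y of dropper in the frame of rack between -0.12 and -0.09 m) or (y of cup_dropper in the frame of tray between 0.015 and 0.055 m and y of dropper in the frame of rack between -0.05 and -0.02 m) or (y of cup_dropper in the frame of tray between -0.055 and -0.015 m and y of dropper in the frame of rack between 0.02 and 0.05 m) or (y of cup_dropper in the frame of tray between -0.125 and -0.085 m and y of dropper in the frame of rack between 0.09 and 0.12 m)) and x of dropper in the frame of rack between -0.015 and 0.015 m and z of dropper in the frame of rack between 0.002 and 0.01 m and ((y of cup_glue_stick in the frame of tray between 0.085 and 0.125 m and y of glue_stick in the frame of rack between -0.12 and -0.09 m) or (y of cup_glue_stick in the frame of tray between 0.015 and 0.055 m and y of glue_stick in the frame of rack between -0.05 and -0.02 m) or (y of cup_glue_stick in the frame of tray between -0.055 and -0.015 m and y of glue_stick in the frame of rack between 0.02 and 0.05 m) or (y of cup_glue_stick in the frame of tray between -0.125 and -0.085 m and y of glue_stick in the frame of rack between 0.09 and 0.12 m)) and x of glue_stick in the frame of rack between -0.015 and 0.015 m and z of glue_stick in the frame of rack between 0.002 and 0.01 m); the robot touches nothing.
It fails at once if the film_pot is knocked over (angle between film_pot's own z axis and vertical above 1.1 rad).
It fails at once if the glue_can is knocked over (angle between glue_can's own z axis and vertical above 1.1 rad).
It fails at once if the dropper is knocked over (angle between dropper's own z axis and vertical above 1.1 rad).
It fails at once if the glue_stick is knocked over (angle between glue_stick's own z axis and vertical above 1.1 rad).
It also fails if it takes over 112 s, if anything falls off the work surface, if the arm or the gripper's body presses on something with over 40 N, if the wrist force passes 120 N, or if a joint passes its speed limit or range.

### The arm

A 6-joint arm with a two-finger parallel gripper is mounted at the origin on a cart in front of the work surface, level with it; the furniture and walls round the work are solid. World frame = base frame: x ahead of the robot, y to its left, z up, the work surface at z = 0. Lengths are in m, angles in rad, forces in N, time in s.
With the tool pointing down it reaches from about 0.3 to 1 m from the base axis. Payload 5.1 kg.
Tool frame: the origin (TCP) lies between the finger pads; the fingertips stand 19 mm ahead of it and the grasp point (between the pads) is the TCP; z points along the fingers, y is the line along which they close (so a half turn about z gives the same grasp; the last joint's range is limited). The gripper opens to 95 mm and grips with 3 to 60 N. Pads are 20 mm wide; open, the fingers measure 119 mm over their backs; the gripper's body (75 mm by 180 mm) begins 59 mm behind the grasp point.
Start: joints at [-1.2, 0.124, 1.65, -0, 1.367, -0.083], TCP at [0.285, -0.584, 0.234] pointing down, gripper open.
Joint ranges: [-2.61, 2.61], [-1.02, 2.33], [0.03, 2.71], [-1.35, 4.49], [0.32, 2.68], [-2.91, 2.91]. Speed limits (rad/s): [2.57, 2.57, 3.14, 3.14, 3.14, 3.14].

### API

Orientations are given as a unit quaternion [x, y, z, w].
In Python, from bench import read_state, capture, close_job gives the robot as it stands.
- The arm moves only by the shell command python3 -m jog 'ROWS' [FORCE]. ROWS is JSON, a list that holds one entry, the list of rows, each a list of 7 numbers: the closure in counts, from 0 (fully open) to 255 (shut), then the shift along the tool's x, y, z in m, then the turn, a rotation vector about the tool's x, y, z in rad. In form: [[[jaw, tx, ty, tz, rx, ry, rz], ...]]. A call has exactly 5 rows; each row shifts and turns the commanded pose from where the row before left it, along the tool's axes as they then stand; what a row does not reach is not made up. A row lasts 1/10 s, in which the tool goes at most 50 mm and 8.59 degrees, less where a joint would pass 70% of its speed; a pose out of reach is approached as far as the arm can. A call is refused whole if a number of a shift passes 0.05 or a number of a turn 0.15, either way. A call with a gripper value outside its range is refused whole. The fingers move at their own pace and stop on an object; FORCE is the grip in N (left out, the last holds). Time passes only in rows, so rows that do not move let the fingers close, or fill a call up. It gives the time, the measured TCP pose, the force, the opening and the grip force at its end, in the units of the state.
- read_state(): the state, without advancing time (a new reading comes with each control period).
- capture(name): name is "scene" or "top"; returns a dict with "image" (384x512x3 uint8, red, green, blue), "vfov" (degrees; the focal length in pixels is half the picture's height over the tangent of half this angle, whatever the lens; pixels are square), "cx", "cy" (the principal point, pixels), "k1" (the pictures are not rectified: a ray, as slopes to the right and down, at radius r is drawn at 1 + k1 r^2 times it, then the intrinsics apply), "rvec" (rotation vector, rad) and "tvec" (3), from world to camera coordinates, as OpenCV has them. Camera axes: x right, y down, z forward; pixel columns grow to the right and rows downward; lengths in m; the calibration is good to about 2 mm. A picture is of the moment at which its call begins. There is no depth.
- close_job(): hands the job in; it is judged then, once.
The state is a dict: "t": time; "joint_positions": joint angles; "dq": joint speeds; "tau": joint torques, N m; "position": TCP position; "eef_rot": TCP orientation; "contact_force": force on the tool from outside, world axes, zero at the start; "torque": the same for the moment, N m; "grip_width": finger opening in m; "grip_force": force on a finger pad.
Only numpy, scipy, OpenCV 4.12 (cv2) and the standard library are available. Lean on these libraries where they do the work, as an engineer would, in place of code of your own. Each camera call takes 0.05 s, during which the arm holds its last target. There are 200 camera calls.

## Working session

There is one attempt and no reset: what is moved stays moved. The work goes in short steps, Python scripts to look and compute and a shell command to move; the robot and the scene stay as the last step left them, time stands still between calls to the robot, and variables do not carry over. Pictures are saved under pics/ and viewed, at most 14 in all, crops included, and the job is handed in when it is done.

```bash
ls; mkdir -p pics; python3 - <<'E'
from bench import *
import cv2
for n in("scene","top"):
    c=capture(n);cv2.imwrite(f"pics/{n}0.png",c["image"][:,:,::-1]);print({k:v for k,v in c.items() if k!="image"})
print(read_state())
E
```

```text
pics
{'vfov': 44.90436655398301, 'cx': 262.9985693220754, 'cy': 189.20127841574643, 'k1': -0.10450193597112965, 'rvec': array([ 1.93541244, -0.83407713,  0.52981963]), 'tvec': array([-0.41969077,  0.20918684,  0.93795879])}
{'vfov': 54.65372607882316, 'cx': 258.19583842277666, 'cy': 187.66978042221777, 'k1': 0.02516576811066941, 'rvec': array([ 2.10830554, -2.13990317,  0.18855914]), 'tvec': array([-0.07366754,  0.51679448,  1.0264454 ])}
{'t': 0.1, 'joint_positions': array([-1.19956317e+00,  1.24454760e-01,  1.65151152e+00, -1.60815751e-05,
        1.36747505e+00, -8.26047154e-02]), 'dq': array([-0.00089227, -0.00175901, -0.00344841, -0.0016969 ,  0.00054651,
        0.0001084 ]), 'tau': array([ 3.03688794e-04, -4.18882263e+01, -3.61096179e+01,  7.76013150e-02,
        4.61711339e-02, -7.14319526e-05]), 'position': array([ 0.28474648, -0.58372263,  0.23251562]), 'eef_rot': array([ 9.74363403e-01,  2.24978009e-01, -1.40724203e-04, -9.13595755e-04]), 'contact_force': array([-0.9647661 , -0.31746454, -0.03127658]), 'torque': array([0.00781959, 0.03721576, 0.02987336]), 'grip_force': 0.0, 'grip_width': 0.0950479234910097}
```

View pics/scene0.png

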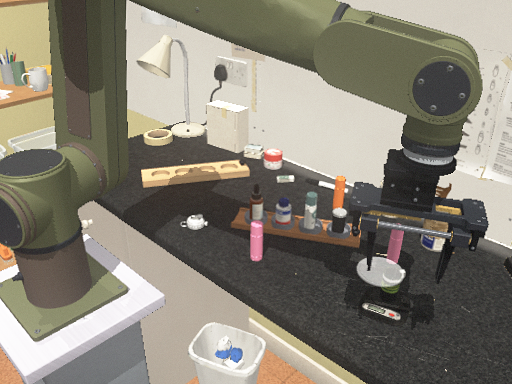

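View pics/top0.png

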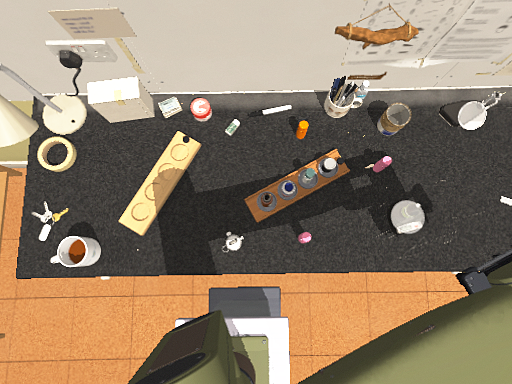

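```bash
python3 - <<'E'
import cv2
a=cv2.imread("pics/top0.png");b=cv2.imread("pics/scene0.png")
cv2.imwrite("pics/c1.png",cv2.resize(a[115:250,105:365],(780,405),interpolation=cv2.INTER_CUBIC))
cv2.imwrite("pics/c2.png",cv2.resize(b[150:275,130:380],(800,400),interpolation=cv2.INTER_CUBIC))
E
```

```text
(no output)
```

View pics/c1.png

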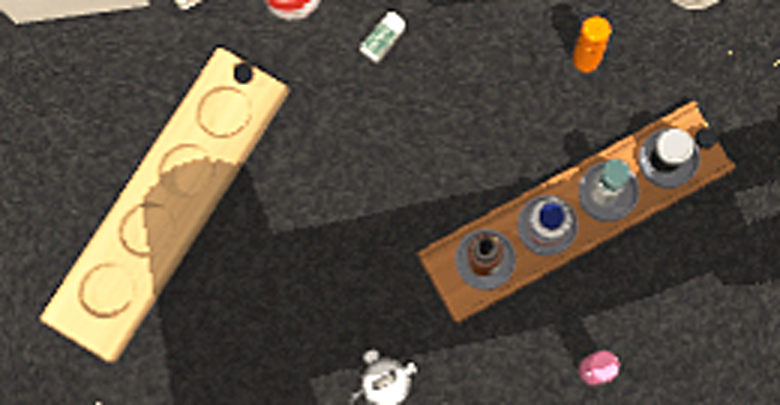

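View pics/c2.png

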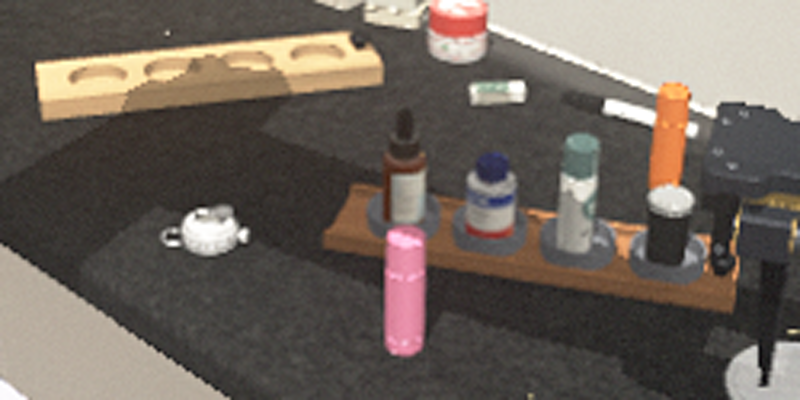

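```bash
cat >h.py <<'E'
import numpy as np,cv2
from bench import *
from scipy.optimize import least_squares
from scipy.spatial.transform import Rotation as R
def K(c):
    f=c["image"].shape[0]/2/np.tan(np.radians(c["vfov"])/2)
    return np.array([[f,0,c["cx"]],[0,f,c["cy"]],[0,0,1.]]),np.array([c["k1"],0,0,0.])
def proj(c,P):
    k,d=K(c); return cv2.projectPoints(np.atleast_2d(P).astype(float),c["rvec"],c["tvec"],k,d)[0][:,0]
def ray(c,uv,z):
    k,d=K(c); n=cv2.undistortPoints(np.array(uv,float).reshape(-1,1,2),k,d)[:,0]
    Rm=cv2.Rodrigues(c["rvec"])[0]; o=-Rm.T@c["tvec"]
    r=np.c_[n,np.ones(len(n))]@Rm
    return (o+r*((np.array(z)-o[2])/r[:,2])[:,None])[:,:2]
E
cat >m.py <<'E'
from h import *
T=capture("top");S=capture("scene")
t=lambda p:[(105+(x+.5)/3-.5,115+(y+.5)/3-.5) for x,y in p]
s=lambda p:[(130+(x+.5)/3.2-.5,150+(y+.5)/3.2-.5) for x,y in p]
Y=[.147,.105,.035,-.035,-.105]
def fit(name,pt,ps,z):
    P=np.c_[np.zeros(5),Y,z]
    w=np.array([.3]+[1]*4)[:,None]
    f=lambda q:np.r_[((proj(T,W(q))-t(pt))*w).ravel(),((proj(S,W(q))-s(ps))*w).ravel()*.7]
    W=lambda q:P@R.from_euler('z',q[2]).as_matrix().T+[q[0],q[1],0]
    g=ray(T,t(pt),z); d=g[1]-g[4]
    q0=[*g[1:].mean(0),np.arctan2(-d[0],d[1])]
    q=least_squares(f,q0).x; print(name,np.round(q0,4),np.round(q,4),np.round(f(q),1)); print(np.round(W(q),4)[:,:2].tolist()); return q
fit("rack",[(243,72),(224,111),(187,170),(148,230),(107,291)],[(360,40),(317,52),(245,62),(172,69),(98,75)],[.037]+[.02]*4)
fit("tray",[(705,138),(669,156),(609,191),(547,224),(485,261)],[(722,258),(668,255),(578,242),(489,228),(404,212)],[.025]*5)
z=[.069,.105,.081,.113]
print("tops top",np.round(ray(T,t([(674,148),(616,172),(551,214),(487,243)]),z),4).tolist())
print("tops scene",np.round(ray(S,s([(671,196),(582,141),(491,158),(405,113)]),z),4).tolist())
E
python3 m.py
```

```text
rack [ 0.5445  0.2092 -2.1174] [ 0.5438  0.2092 -2.1175] [ 0.   0.   0.1  0.4 -0.2  0.2 -0.2  0.1  0.2  0.1  0.  -0.6  0.3 -0.1
  0.3 -0.7  0.3 -0.6  0.1 -0.2]
[[0.6693, 0.1328], [0.6335, 0.1546], [0.5737, 0.191], [0.5139, 0.2274], [0.4541, 0.2638]]
tray [ 0.5291 -0.1968 -2.6346] [ 0.5273 -0.1982 -2.6431] [ 0.2  0.   0.6  0.8  0.3  0.5  0.5  0.9  0.5  0.2  0.1 -0.3  0.1 -2.
  0.1 -2.1  0.2 -1.9 -0.1 -1.3]
[[0.5976, -0.3273], [0.5775, -0.2905], [0.544, -0.229], [0.5105, -0.1675], [0.4771, -0.106]]
tops top [[0.5771, -0.2855], [0.5465, -0.2245], [0.5128, -0.1658], [0.4812, -0.105]]
tops scene [[0.5764, -0.2879], [0.5431, -0.2258], [0.5082, -0.1674], [0.4707, -0.1118]]
```

The containers, from the tray's knob outwards, are the film pot (top image 329,164), glue stick (310,172), glue can (288,186) and dropper (267,197). The rack's knob is at (186,139), the tray's at (340,161). 

Look-alikes of the glue stick are the orange stick at (302,130), the pink one at (305,238) and a pink one at (382,163). The one meant is white and green, standing in the second cup, at (310,172). The crop confirms it.

First I turn the tool so the fingers close across the row.

```bash
cat >d.py <<'E'
# usage: d.py x y z heading_deg -> remaining turn about tool z and shift in the tool frame (before / after that turn)
import sys; from h import *
x,y,z,a=map(float,sys.argv[1:5]); s=read_state(); r=R.from_quat(s["eef_rot"])
X=r.as_matrix()[:,0]; w=(np.radians(a)-np.arctan2(X[1],X[0])+np.pi)%(2*np.pi)-np.pi
d=np.array([x,y,z])-s["position"]
print("t",round(s["t"],2),"pos",s["position"].round(4),"rz",round(-w,3),"now",r.inv().apply(d).round(4),"after",(r*R.from_rotvec([0,0,-w])).inv().apply(d).round(4),
"tilt",r.as_matrix()[:2,2].round(4),"w",round(s["grip_width"],4),"gf",round(s["grip_force"],1),"F",np.round(s["contact_force"],1))
E
python3 -m jog '[[[0,0,0,0,0,0,-0.14],[0,0,0,0,0,0,-0.14],[0,0,0,0,0,0,-0.14],[0,0,0,0,0,0,-0.14],[0,0,0,0,0,0,-0.14]]]' 12
python3 -m jog '[[[0,0,0,0,0,0,-0.14],[0,0,0,0,0,0,-0.14],[0,0,0,0,0,0,-0.14],[0,0,0,0,0,0,-0.14],[0,0,0,0,0,0,-0.14]]]'
python3 -m jog '[[[0,0,0,0,0,0,-0.12],[0,0,0,0,0,0,-0.1],[0,0,0,0,0,0,0],[0,0,0,0,0,0,0],[0,0,0,0,0,0,0]]]'
python3 d.py .577 -.287 .18 118.6
```

```text
t: 0.7
position: [0.2849, -0.5841, 0.2333]
eef_rot: [0.837, 0.548, 0.0, -0.0]
contact_force: [-0.1, -0.0, -0.1]
grip_width: 0.0949
grip_force: 0.0
t: 1.2
position: [0.2849, -0.5841, 0.2333]
eef_rot: [0.598, 0.801, 0.0, -0.0]
contact_force: [-0.1, 1.0, 0.6]
grip_width: 0.0952
grip_force: 0.0
t: 1.7
position: [0.2849, -0.5842, 0.2335]
eef_rot: [0.509, 0.86, 0.0, -0.0]
contact_force: [-0.2, -0.4, -0.2]
grip_width: 0.095
grip_force: 0.0
t 1.7 pos [ 0.2849 -0.5842  0.2335] rz 0.002 now [0.1201 0.399  0.0536] after [0.1211 0.3987 0.0536] tilt [-0.      0.0002] w 0.095 gf 0.0 F [-0.2 -0.4 -0.2]
```

```bash

python3 -m jog '[[[0,0.012,0.04,0,0,0,0],[0,0.012,0.04,0,0,0,0],[0,0.012,0.04,0,0,0,0],[0,0.012,0.04,0,0,0,0],[0,0.012,0.04,0,0,0,0]]]' >/dev/null
python3 -m jog '[[[0,0.012,0.04,0.01,0,0,0],[0,0.012,0.04,0.01,0,0,0],[0,0.012,0.04,0.01,0,0,0],[0,0.012,0.04,0.01,0,0,0],[0,0.012,0.04,0.01,0,0,0]]]' >/dev/null
python3 -m jog '[[[0,0,0,0,0,0,0],[0,0,0,0,0,0,0],[0,0,0,0,0,0,0],[0,0,0,0,0,0,0],[0,0,0,0,0,0,0]]]'>/dev/null
python3 d.py .577 -.287 .049 118.6; python3 - <<'E'
from h import *
s=read_state()
for n in("scene","top"):
    c=capture(n);cv2.imwrite(f"pics/{n}1.png",c["image"][:,:,::-1]);print(n,proj(c,s["position"]).round(1))
a=cv2.imread("pics/top1.png")[115:250,225:390];b=cv2.imread("pics/scene1.png")[125:275,215:400]
cv2.imwrite("pics/c3.png",np.hstack([cv2.resize(a,(400,327)),cv2.resize(b,(400,327))]))
E
```

```text
t 3.2 pos [ 0.577  -0.2874  0.1843] rz 0.002 now [0.0005 0.0002 0.1353] after [0.0005 0.0002 0.1353] tilt [ 0.0007 -0.0005] w 0.0951 gf 0.0 F [-0.3 -0.3  0.7]
scene [[344.4 167.5]]
top [[338.4 153. ]]
```

View pics/c3.png

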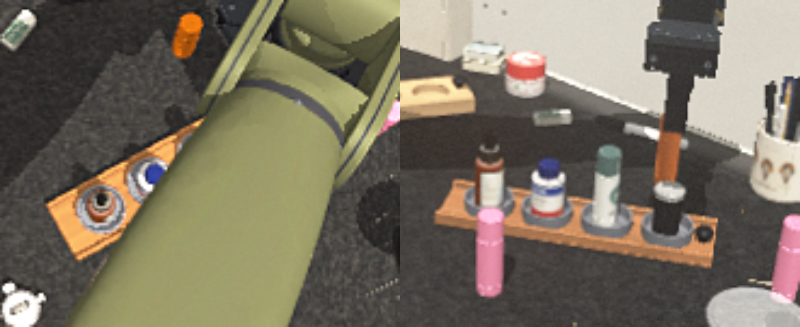

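The gripper is directly over the film pot (scene crop 668,210), with the fingers lined up across the row and clear of the neighbours. Next I descend and grip.

```bash

python3 -m jog '[[[0,0,0,0.03,0,0,0],[0,0,0,0.03,0,0,0],[0,0,0,0.03,0,0,0],[0,0,0,0.025,0,0,0],[0,0,0,0.02,0,0,0]]]' >/dev/null
python3 -m jog '[[[0,0,0,0,0,0,0],[60,0,0,0,0,0,0],[100,0,0,0,0,0,0],[140,0,0,0,0,0,0],[180,0,0,0,0,0,0]]]'
python3 -m jog '[[[200,0,0,0,0,0,0],[220,0,0,0,0,0,0],[255,0,0,0,0,0,0],[255,0,0,0,0,0,0],[255,0,0,0,0,0,0]]]'
python3 d.py .577 -.287 .049 118.6
```

```text
t: 4.3
position: [0.5783, -0.2867, 0.0501]
eef_rot: [0.509, 0.861, -0.0, 0.001]
contact_force: [-0.7, 0.7, 0.1]
grip_width: 0.0688
grip_force: 0.0
t: 4.8
position: [0.5775, -0.2862, 0.0486]
eef_rot: [0.509, 0.861, -0.0, -0.0]
contact_force: [-0.6, 0.9, 0.5]
grip_width: 0.0333
grip_force: 12.0
t 4.8 pos [ 0.5775 -0.2862  0.0486] rz 0.004 now [-0.0004 -0.0008 -0.0004] after [-0.0004 -0.0008 -0.0004] tilt [-0.0001  0.    ] w 0.0333 gf 12.0 F [-0.6  0.9  0.5]
```

```bash

python3 -m jog '[[[255,0,0,-0.02,0,0,0],[255,0,0,-0.03,0,0,0],[255,0,0,-0.04,0,0,0],[255,0,0,-0.04,0,0,0],[255,0,0,-0.02,0,0,0]]]'
python3 -m jog '[[[255,0,0,0,0,0,-0.1],[255,0,0,0,0,0,-0.14],[255,0,0,0,0,0,-0.14],[255,0,0,0,0,0,-0.1],[255,0,0,0,0,0,-0.05]]]' >/dev/null
python3 d.py .4541 .2638 .0436 148.7
```

```text
t: 5.3
position: [0.5789, -0.2871, 0.2034]
eef_rot: [0.509, 0.861, -0.0, 0.003]
contact_force: [0.5, -0.1, 0.3]
grip_width: 0.0332
grip_force: 12.0
t 5.8 pos [ 0.5774 -0.2862  0.1984] rz 0.011 now [0.3864 0.4103 0.155 ] after [0.391  0.4059 0.155 ] tilt [-0.0004  0.0002] w 0.0337 gf 12.0 F [ 0.2  0.1 -0.6]
```

```bash

python3 -m jog '[[[255,0.015,0.015,0,0,0,0],[255,0.026,0.027,0,0,0,0],[255,0.026,0.028,0,0,0,0],[255,0.026,0.028,0,0,0,0],[255,0.026,0.028,0,0,0,0]]]' >/dev/null
python3 -m jog '[[[255,0.026,0.027,0,0,0,0],[255,0.026,0.028,0,0,0,0],[255,0.026,0.028,0,0,0,0],[255,0.026,0.028,0,0,0,0],[255,0.026,0.028,0,0,0,0]]]' >/dev/null
python3 -m jog '[[[255,0.026,0.027,0,0,0,0],[255,0.026,0.028,0,0,0,0],[255,0.026,0.028,0,0,0,0],[255,0.026,0.028,0,0,0,0],[255,0.016,0.02,0,0,0,0]]]' >/dev/null
python3 -m jog '[[[255,0,0,0,0,0,0],[255,0,0,0,0,0,0],[255,0,0,0.03,0,0,0],[255,0,0,0.03,0,0,0],[255,0,0,0.02,0,0,0]]]' >/dev/null
python3 -m jog '[[[255,0,0,0,0,0,0],[255,0,0,0,0,0,0],[255,0,0,0,0,0,0],[255,0,0,0,0,0,0],[255,0,0,0,0,0,0]]]' >/dev/null
python3 d.py .4541 .2638 .0436 148.7;  python3 - <<'E'
from h import *
s=read_state()
for n in("scene","top"):
    c=capture(n);cv2.imwrite(f"pics/{n}2.png",c["image"][:,:,::-1])
a=cv2.imread("pics/top2.png")[115:250,105:270];b=cv2.imread("pics/scene2.png")[110:240,110:270]
cv2.imwrite("pics/c4.png",np.hstack([cv2.resize(a,(400,327)),cv2.resize(b,(400,327))]))
E
```

```text
t 8.3 pos [0.4642 0.2431 0.12  ] rz 0.008 now [0.0194 0.0125 0.0764] after [0.0195 0.0123 0.0764] tilt [0.0021 0.0009] w 0.0333 gf 12.0 F [ 0.3 -0.1 -0.7]
```

View pics/c4.png

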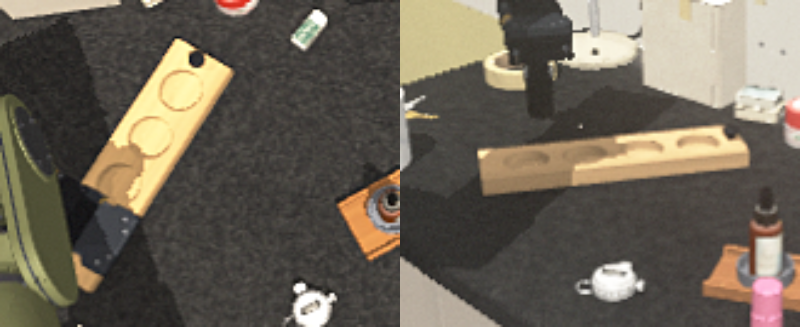

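The film pot hangs upright under the gripper near the last pocket (scene crop 540,95). Some of the motion was clipped, so I correct the position and lower it.

```bash

python3 -m jog '[[[255,0.0097,0.0062,0.01,0,0,0.008],[255,0.0097,0.0062,0.01,0,0,0],[255,0,0,0.01,0,0,0],[255,0,0,0.01,0,0,0],[255,0,0,0.01,0,0,0]]]' >/dev/null
python3 -m jog '[[[255,0,0,0.01,0,0,0],[255,0,0,0,0,0,0],[255,0,0,0,0,0,0],[255,0,0,0,0,0,0],[255,0,0,0,0,0,0]]]' >/dev/null
python3 d.py .4541 .2638 .0436 148.7
```

```text
t 9.4 pos [0.4538 0.2637 0.0594] rz 0.0 now [-0.0002  0.0003  0.0158] after [-0.0002  0.0003  0.0158] tilt [0.0012 0.0005] w 0.0333 gf 12.0 F [ 0.2 -0.7  0. ]
```

```bash

python3 -m jog '[[[255,0,0,0.006,0,0,0],[255,0,0,0.005,0,0,0],[255,0,0,0.004,0,0,0],[255,0,0,0,0,0,0],[255,0,0,0,0,0,0]]]'
python3 d.py .4541 .2638 .0436 148.7
python3 -m jog '[[[150,0,0,0,0,0,0],[140,0,0,0,0,0,0],[120,0,0,0,0,0,0],[90,0,0,0,0,0,0],[60,0,0,0,0,0,0]]]'
python3 -m jog '[[[30,0,0,0,0,0,0],[0,0,0,0,0,0,0],[0,0,0,0,0,0,0],[0,0,0,-0.02,0,0,0],[0,0,0,-0.03,0,0,0]]]' 
python3 -m jog '[[[0,0,0,-0.04,0,0,0],[0,0,0,-0.04,0,0,0],[0,0,0,-0.03,0,0,0],[0,0,0,0,0,0,0],[0,0,0,0,0,0,0]]]' 
python3 d.py .545 -.2255 .2 118.6
```

```text
t: 9.9
position: [0.453, 0.2634, 0.0433]
eef_rot: [0.269, 0.963, -0.0, -0.0]
contact_force: [0.4, 0.0, 0.1]
grip_width: 0.0333
grip_force: 12.0
t 9.9 pos [0.453  0.2634 0.0433] rz 0.001 now [-0.0007  0.0009 -0.0003] after [-0.0007  0.0009 -0.0003] tilt [-0.0006 -0.0004] w 0.0333 gf 12.0 F [0.4 0.  0.1]
t: 10.4
position: [0.4532, 0.2635, 0.0437]
eef_rot: [0.27, 0.963, -0.0, 0.0]
contact_force: [0.0, -0.3, 0.2]
grip_width: 0.0611
grip_force: 0.0
t: 10.9
position: [0.4515, 0.2627, 0.0919]
eef_rot: [0.27, 0.963, -0.002, -0.002]
contact_force: [0.7, -0.1, -0.3]
grip_width: 0.0942
grip_force: 0.0
t: 11.4
position: [0.4535, 0.2636, 0.2042]
eef_rot: [0.27, 0.963, 0.0, 0.001]
contact_force: [0.0, 0.1, -1.0]
grip_width: 0.0953
grip_force: 0.0
t 11.4 pos [0.4535 0.2636 0.2042] rz 0.526 now [-0.3321 -0.3705  0.004 ] after [-0.4732 -0.1538  0.004 ] tilt [0.0013 0.0006] w 0.0953 gf 0.0 F [ 0.   0.1 -1. ]
```

```bash

python3 -m jog '[[[0,0,0,0,0,0,0.1],[0,0,0,0,0,0,0.12],[0,0,0,0,0,0,0.12],[0,0,0,0,0,0,0.1],[0,0,0,0,0,0,0.086]]]' >/dev/null
python3 -m jog '[[[0,-0.03,-0.01,0,0,0,0],[0,-0.03,-0.01,0,0,0,0],[0,-0.03,-0.01,0,0,0,0],[0,-0.03,-0.01,0,0,0,0],[0,-0.03,-0.01,0,0,0,0]]]' >/dev/null
python3 -m jog '[[[0,-0.03,-0.01,0,0,0,0],[0,-0.03,-0.01,0,0,0,0],[0,-0.03,-0.01,0,0,0,0],[0,-0.03,-0.01,0,0,0,0],[0,-0.03,-0.01,0,0,0,0]]]' >/dev/null
python3 -m jog '[[[0,-0.03,-0.01,0,0,0,0],[0,-0.03,-0.01,0,0,0,0],[0,-0.03,-0.01,0,0,0,0],[0,-0.03,-0.01,0,0,0,0],[0,-0.03,-0.01,0,0,0,0]]]' >/dev/null
python3 -m jog '[[[0,0,0,0,0,0,0],[0,0,0,0,0,0,0],[0,0,0,0,0,0,0],[0,0,0,0,0,0,0],[0,0,0,0,0,0,0]]]' >/dev/null
python3 d.py .545 -.2265 .076 118.6; python3 - <<'E'
from h import *
a=[]
for n,(p,q,r,s) in dict(scene=(110,275,110,400),top=(115,250,105,365)).items():
    c=capture(n);cv2.imwrite(f"pics/{n}3.png",c["image"][:,:,::-1]);a.append(cv2.resize(c["image"][p:q,r:s,::-1],(500,285)))
cv2.imwrite("pics/c5.png",np.vstack(a))
E
```

```text
t 13.9 pos [ 0.5368 -0.2024  0.2035] rz 0.001 now [-0.0251 -0.0043  0.1275] after [-0.0251 -0.0043  0.1275] tilt [-0.0002  0.0002] w 0.095 gf 0.0 F [ 0.4 -0.2 -0.2]
```

View pics/c5.png

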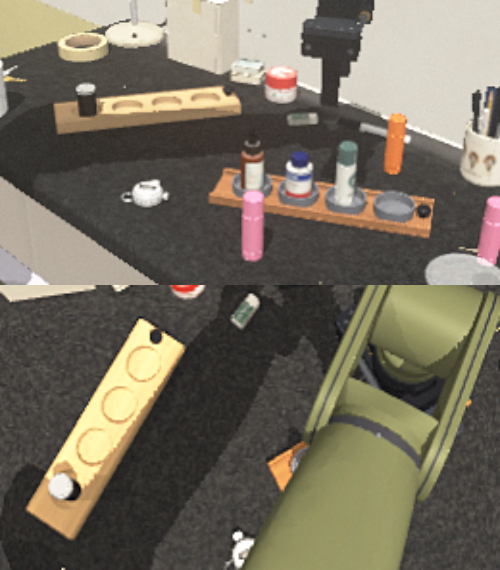

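The film pot stands upright in the pocket farthest from the rack's knob (top crop 64,487). The other three are untouched in their cups. Next is the glue stick.

```bash

python3 -m jog '[[[0,-0.0125,-0.002,0,0,0,0],[0,-0.0125,-0.0023,0,0,0,0],[0,0,0,0,0,0,0],[0,0,0,0,0,0,0],[0,0,0,0,0,0,0]]]' >/dev/null
python3 d.py .545 -.2265 .076 118.6
python3 -m jog '[[[0,0,0,0.03,0,0,0],[0,0,0,0.03,0,0,0],[0,0,0,0.03,0,0,0],[0,0,0,0.025,0,0,0],[0,0,0,0.0125,0,0,0]]]' >/dev/null
python3 -m jog '[[[0,0,0,0,0,0,0],[60,0,0,0,0,0,0],[100,0,0,0,0,0,0],[140,0,0,0,0,0,0],[160,0,0,0,0,0,0]]]' >/dev/null
python3 -m jog '[[[180,0,0,0,0,0,0],[200,0,0,0,0,0,0],[220,0,0,0,0,0,0],[255,0,0,0,0,0,0],[255,0,0,0,0,0,0]]]'
python3 d.py .545 -.2265 .076 118.6
```

```text
t 14.5 pos [ 0.545  -0.2275  0.2035] rz -0.001 now [0.0009 0.0005 0.1275] after [0.0009 0.0005 0.1275] tilt [-0.0003  0.0003] w 0.0951 gf 0.0 F [-0.5 -0.3 -0.6]
t: 16.0
position: [0.5451, -0.2274, 0.0761]
eef_rot: [0.511, 0.86, 0.0, -0.0]
contact_force: [-0.0, 0.0, -0.3]
grip_width: 0.0284
grip_force: 0.1
t 16.0 pos [ 0.5451 -0.2274  0.0761] rz -0.0 now [0.0008 0.0004 0.0001] after [0.0008 0.0004 0.0001] tilt [-0.      0.0001] w 0.0284 gf 0.1 F [-0.   0.  -0.3]
```

```bash

python3 -m jog '[[[255,0,0,0,0,0,0],[255,0,0,0,0,0,0],[255,0,0,0,0,0,0],[255,0,0,-0.01,0,0,0],[255,0,0,-0.02,0,0,0]]]'
python3 -m jog '[[[255,0,0,-0.03,0,0,0],[255,0,0,-0.04,0,0,0],[255,0,0,-0.03,0,0,0],[255,0,0,-0.02,0,0,0],[255,0,0,0,0,0,0]]]' >/dev/null
python3 -m jog '[[[255,0,0,0,0,0,-0.1],[255,0,0,0,0,0,-0.12],[255,0,0,0,0,0,-0.12],[255,0,0,0,0,0,-0.1],[255,0,0,0,0,0,-0.085]]]' >/dev/null
python3 d.py .5139 .2274 .071 148.7
```

```text
t: 16.5
position: [0.5438, -0.2268, 0.105]
eef_rot: [0.511, 0.86, -0.0, -0.002]
contact_force: [-0.0, 0.2, -0.5]
grip_width: 0.027
grip_force: 12.0
t 17.5 pos [ 0.5444 -0.2271  0.2244] rz 0.003 now [0.2605 0.3734 0.154 ] after [0.2617 0.3725 0.154 ] tilt [-0.0022  0.0012] w 0.0266 gf 12.0 F [ 0.2 -1.2 -1. ]
```

```bash

python3 -m jog '[[[255,0.01,0.015,0,0,0,0],[255,0.018,0.026,0,0,0,0],[255,0.018,0.026,0,0,0,0],[255,0.018,0.026,0,0,0,0],[255,0.018,0.026,0,0,0,0]]]' >/dev/null
python3 -m jog '[[[255,0.018,0.026,0,0,0,0],[255,0.018,0.026,0,0,0,0],[255,0.018,0.026,0,0,0,0],[255,0.018,0.026,0,0,0,0],[255,0.018,0.026,0,0,0,0]]]' >/dev/null
python3 -m jog '[[[255,0.018,0.026,0,0,0,0],[255,0.018,0.026,0,0,0,0],[255,0.018,0.026,0,0,0,0],[255,0.018,0.026,0,0,0,0],[255,0.016,0.02,0,0,0,0]]]' >/dev/null
python3 -m jog '[[[255,0,0,0,0,0,0],[255,0,0,0,0,0,0],[255,0,0,0.02,0,0,0],[255,0,0,0.02,0,0,0],[255,0,0,0.02,0,0,0]]]' >/dev/null
python3 -m jog '[[[255,0,0,0,0,0,0],[255,0,0,0,0,0,0],[255,0,0,0,0,0,0],[255,0,0,0,0,0,0],[255,0,0,0,0,0,0]]]' >/dev/null
python3 d.py .5139 .2274 .071 148.7
```

```text
t 20.0 pos [0.5175 0.2265 0.1674] rz -0.001 now [ 0.0037 -0.0013  0.0964] after [ 0.0037 -0.0013  0.0964] tilt [0.0019 0.0006] w 0.0269 gf 12.0 F [-0.1 -0.6 -0.1]
```

```bash

python3 -m jog '[[[255,0.002,-0.0007,0.015,0,0,0],[255,0.0015,-0.0006,0.02,0,0,0],[255,0,0,0.02,0,0,0],[255,0,0,0.015,0,0,0],[255,0,0,0.01,0,0,0]]]' >/dev/null
python3 -m jog '[[[255,0,0,0,0,0,0],[255,0,0,0,0,0,0],[255,0,0,0,0,0,0],[255,0,0,0,0,0,0],[255,0,0,0,0,0,0]]]' >/dev/null
python3 d.py .5139 .2274 .071 148.7; python3 - <<'E'
from h import *
a=[]
for n,(p,q,r,s) in dict(scene=(110,240,110,270),top=(115,250,105,270)).items():
    c=capture(n);a.append(cv2.resize(c["image"][p:q,r:s,::-1],(400,325)))
cv2.imwrite("pics/c6.png",np.hstack(a))
E
```

```text
t 21.0 pos [0.5138 0.2273 0.087 ] rz -0.001 now [-0.      0.0002  0.016 ] after [-0.      0.0002  0.016 ] tilt [0.0014 0.0005] w 0.0266 gf 12.0 F [ 0.2 -0.3 -0.3]
```

View pics/c6.png

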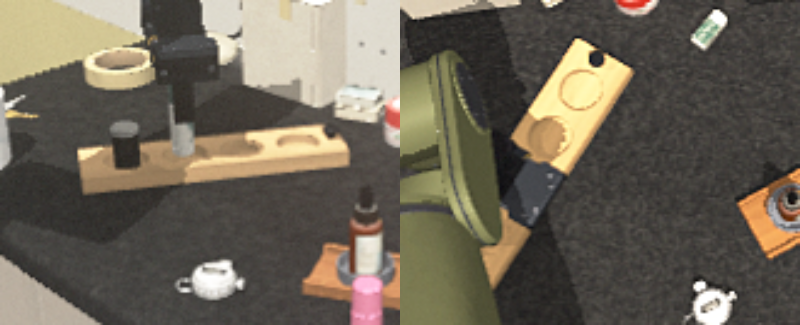

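The glue stick hangs upright over the second pocket beside the film pot (left crop 182,140). I lower it and release.

```bash

python3 -m jog '[[[255,0,0,0.006,0,0,0],[255,0,0,0.005,0,0,0],[255,0,0,0.0045,0,0,0],[255,0,0,0,0,0,0],[255,0,0,0,0,0,0]]]'
python3 d.py .5139 .2274 .071 148.7
python3 -m jog '[[[170,0,0,0,0,0,0],[160,0,0,0,0,0,0],[140,0,0,0,0,0,0],[110,0,0,0,0,0,0],[80,0,0,0,0,0,0]]]'
python3 -m jog '[[[40,0,0,0,0,0,0],[0,0,0,0,0,0,0],[0,0,0,0,0,0,0],[0,0,0,-0.02,0,0,0],[0,0,0,-0.03,0,0,0]]]' >/dev/null
python3 -m jog '[[[0,0,0,-0.04,0,0,0],[0,0,0,-0.04,0,0,0],[0,0,0,-0.01,0,0,0],[0,0,0,0,0,0,0],[0,0,0,0,0,0,0]]]' >/dev/null
python3 -m jog '[[[0,0,0,0,0,0,0.1],[0,0,0,0,0,0,0.12],[0,0,0,0,0,0,0.12],[0,0,0,0,0,0,0.1],[0,0,0,0,0,0,0.085]]]' >/dev/null
python3 d.py .511 -.167 .2 118.6
```

```text
t: 21.6
position: [0.5133, 0.227, 0.0704]
eef_rot: [0.27, 0.963, -0.0, -0.0]
contact_force: [-0.6, -0.7, 1.1]
grip_width: 0.0269
grip_force: 12.0
t 21.6 pos [0.5133 0.227  0.0704] rz -0.0 now [-0.0003  0.0006 -0.0006] after [-0.0003  0.0006 -0.0006] tilt [-0.0001 -0.0001] w 0.0269 gf 12.0 F [-0.6 -0.7  1.1]
t: 22.1
position: [0.5132, 0.2271, 0.0706]
eef_rot: [0.27, 0.963, -0.0, -0.0]
contact_force: [-1.0, 1.0, 0.6]
grip_width: 0.0538
grip_force: 0.0
t 23.6 pos [0.5118 0.2266 0.2072] rz -0.004 now [-0.3459 -0.1877  0.0078] after [-0.3452 -0.1891  0.0078] tilt [-0.0052 -0.0017] w 0.0949 gf 0.0 F [ 0.4 -0.2 -0.1]
```

```bash

python3 -m jog '[[[0,-0.023,-0.0125,0,0,0,0],[0,-0.023,-0.0125,0,0,0,0],[0,-0.023,-0.0125,0,0,0,0],[0,-0.023,-0.0125,0,0,0,0],[0,-0.023,-0.0125,0,0,0,0]]]' >/dev/null
python3 -m jog '[[[0,-0.023,-0.0125,0,0,0,0],[0,-0.023,-0.0125,0,0,0,0],[0,-0.023,-0.0125,0,0,0,0],[0,-0.023,-0.0125,0,0,0,0],[0,-0.023,-0.0125,0,0,0,0]]]' >/dev/null
python3 -m jog '[[[0,-0.023,-0.0125,0,0,0,0],[0,-0.023,-0.0125,0,0,0,0],[0,-0.023,-0.0125,0,0,0,0],[0,-0.023,-0.0125,0,0,0,0],[0,-0.023,-0.0125,0,0,0,0]]]' >/dev/null
python3 -m jog '[[[0,0,0,0,0,0,0],[0,0,0,0,0,0,0],[0,0,0,0,0,0,0],[0,0,0,0,0,0,0],[0,0,0,0,0,0,0]]]' >/dev/null
python3 d.py .511 -.167 .051 118.6; python3 - <<'E'
from h import *
a=[]
for n,(p,q,r,s) in dict(scene=(110,275,110,400),top=(115,250,105,365)).items():
    c=capture(n);a.append(cv2.resize(c["image"][p:q,r:s,::-1],(500,285)))
cv2.imwrite("pics/c7.png",np.vstack(a))
E
```

```text
t 25.6 pos [ 0.5137 -0.1647  0.2105] rz 0.001 now [-0.0007 -0.0035  0.1595] after [-0.0007 -0.0035  0.1595] tilt [-0.0001  0.0002] w 0.0953 gf 0.0 F [0.2 0.  0.6]
```

View pics/c7.png

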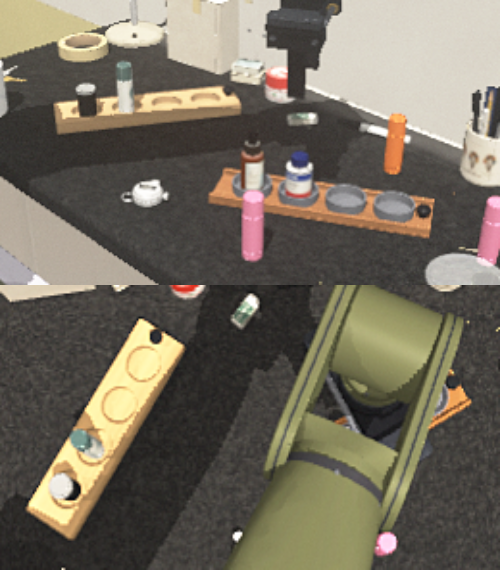

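The film pot and glue stick stand upright in their pockets (top crop 64,487 and 88,443), and the gripper is over the glue can. Next I grasp the can.

```bash

python3 -m jog '[[[0,-0.0007,-0.0035,0.03,0,0,0],[0,0,0,0.035,0,0,0],[0,0,0,0.035,0,0,0],[0,0,0,0.03,0,0,0],[0,0,0,0.02,0,0,0]]]' >/dev/null
python3 -m jog '[[[0,0,0,0.01,0,0,0],[0,0,0,0,0,0,0],[60,0,0,0,0,0,0],[100,0,0,0,0,0,0],[120,0,0,0,0,0,0]]]' >/dev/null
python3 -m jog '[[[140,0,0,0,0,0,0],[160,0,0,0,0,0,0],[180,0,0,0,0,0,0],[255,0,0,0,0,0,0],[255,0,0,0,0,0,0]]]'
python3 d.py .511 -.167 .051 118.6
```

```text
t: 27.2
position: [0.511, -0.1679, 0.0507]
eef_rot: [0.511, 0.86, 0.0, 0.0]
contact_force: [-0.3, -0.6, 0.2]
grip_width: 0.0374
grip_force: 12.0
t 27.2 pos [ 0.511  -0.1679  0.0507] rz -0.0 now [ 0.0007  0.0004 -0.0003] after [ 0.0007  0.0004 -0.0003] tilt [0.0001 0.0001] w 0.0374 gf 12.0 F [-0.3 -0.6  0.2]
```

```bash

python3 -m jog '[[[255,0,0,-0.01,0,0,0],[255,0,0,-0.03,0,0,0],[255,0,0,-0.04,0,0,0],[255,0,0,-0.04,0,0,0],[255,0,0,-0.03,0,0,0]]]' >/dev/null
python3 -m jog '[[[255,0,0,-0.015,0,0,-0.1],[255,0,0,0,0,0,-0.12],[255,0,0,0,0,0,-0.12],[255,0,0,0,0,0,-0.1],[255,0,0,0,0,0,-0.085]]]'
python3 d.py .5737 .191 .0457 148.7
```

```text
t: 28.2
position: [0.5109, -0.1678, 0.2163]
eef_rot: [0.268, 0.963, -0.0, 0.0]
contact_force: [0.4, -0.4, 0.4]
grip_width: 0.0375
grip_force: 12.0
t 28.2 pos [ 0.5109 -0.1678  0.2163] rz 0.003 now [0.1317 0.3397 0.1706] after [0.1328 0.3392 0.1706] tilt [ 0.0004 -0.0002] w 0.0375 gf 12.0 F [ 0.4 -0.4  0.4]
```

```bash

python3 -m jog '[[[255,0.006,0.015,0,0,0,0],[255,0.009,0.0235,0,0,0,0],[255,0.009,0.0235,0,0,0,0],[255,0.009,0.0235,0,0,0,0],[255,0.009,0.0235,0,0,0,0]]]' >/dev/null
python3 -m jog '[[[255,0.009,0.0235,0,0,0,0],[255,0.009,0.0235,0,0,0,0],[255,0.009,0.0235,0,0,0,0],[255,0.009,0.0235,0,0,0,0],[255,0.009,0.0235,0,0,0,0]]]' >/dev/null
python3 -m jog '[[[255,0.009,0.0235,0,0,0,0],[255,0.009,0.0235,0,0,0,0],[255,0.009,0.0235,0,0,0,0],[255,0.009,0.0235,0,0,0,0],[255,0.009,0.0185,0,0,0,0]]]' >/dev/null
python3 -m jog '[[[255,0,0,0,0,0,0],[255,0,0,0,0,0,0],[255,0,0,0.02,0,0,0],[255,0,0,0.03,0,0,0],[255,0,0,0.02,0,0,0]]]' >/dev/null
python3 -m jog '[[[255,0,0,0,0,0,0],[255,0,0,0,0,0,0],[255,0,0,0,0,0,0],[255,0,0,0,0,0,0],[255,0,0,0,0,0,0]]]' >/dev/null
python3 d.py .5737 .191 .0457 148.7
```

```text
t 30.7 pos [0.5752 0.1905 0.1471] rz -0.001 now [ 0.0017 -0.0005  0.1014] after [ 0.0017 -0.0005  0.1014] tilt [0.0022 0.0005] w 0.038 gf 12.0 F [ 1.3  0.4 -1.3]
```

```bash

python3 -m jog '[[[255,0.001,-0.0005,0.015,0,0,0],[255,0.0007,0,0.02,0,0,0],[255,0,0,0.02,0,0,0],[255,0,0,0.02,0,0,0],[255,0,0,0.01,0,0,0]]]' >/dev/null
python3 -m jog '[[[255,0,0,0,0,0,0],[255,0,0,0,0,0,0],[255,0,0,0.006,0,0,0],[255,0,0,0.005,0,0,0],[255,0,0,0.004,0,0,0]]]' >/dev/null
python3 -m jog '[[[255,0,0,0,0,0,0],[255,0,0,0,0,0,0],[255,0,0,0,0,0,0],[255,0,0,0,0,0,0],[255,0,0,0,0,0,0]]]'
python3 d.py .5737 .191 .0457 148.7
```

```text
t: 32.2
position: [0.5727, 0.1908, 0.0456]
eef_rot: [0.27, 0.963, -0.0, -0.0]
contact_force: [-0.3, -0.4, -0.7]
grip_width: 0.0374
grip_force: 12.0
t 32.2 pos [0.5727 0.1908 0.0456] rz -0.0 now [-0.0007  0.0007 -0.0001] after [-0.0007  0.0007 -0.0001] tilt [-0.0001 -0.    ] w 0.0374 gf 12.0 F [-0.3 -0.4 -0.7]
```

```bash

python3 -m jog '[[[140,0,0,0,0,0,0],[130,0,0,0,0,0,0],[110,0,0,0,0,0,0],[80,0,0,0,0,0,0],[50,0,0,0,0,0,0]]]'
python3 -m jog '[[[20,0,0,0,0,0,0],[0,0,0,0,0,0,0],[0,0,0,0,0,0,0],[0,0,0,-0.02,0,0,0],[0,0,0,-0.03,0,0,0]]]' >/dev/null
python3 -m jog '[[[0,0,0,-0.04,0,0,0],[0,0,0,-0.04,0,0,0],[0,0,0,-0.03,0,0,0],[0,0,0,-0.01,0,0,0],[0,0,0,0,0,0,0]]]' >/dev/null
python3 -m jog '[[[0,0,0,0,0,0,0.1],[0,0,0,0,0,0,0.12],[0,0,0,0,0,0,0.12],[0,0,0,0,0,0,0.1],[0,0,0,0,0,0,0.085]]]' >/dev/null
python3 d.py .477 -.107 .2 118.6
```

```text
t: 32.7
position: [0.5728, 0.1908, 0.0457]
eef_rot: [0.27, 0.963, 0.0, 0.0]
contact_force: [-0.1, 0.3, 0.2]
grip_width: 0.0651
grip_force: 0.0
t 34.2 pos [0.5713 0.1904 0.2119] rz -0.004 now [-0.2169 -0.2243  0.0128] after [-0.216  -0.2251  0.0128] tilt [-0.0053 -0.0013] w 0.0952 gf 0.0 F [ 0.   0.  -0.4]
```

```bash

python3 -m jog '[[[0,-0.0217,-0.0224,0,0,0,0],[0,-0.0217,-0.0224,0,0,0,0],[0,-0.0217,-0.0224,0,0,0,0],[0,-0.0217,-0.0224,0,0,0,0],[0,-0.0217,-0.0224,0,0,0,0]]]' >/dev/null
python3 -m jog '[[[0,-0.0217,-0.0224,0,0,0,0],[0,-0.0217,-0.0224,0,0,0,0],[0,-0.0217,-0.0224,0,0,0,0],[0,-0.0217,-0.0224,0,0,0,0],[0,-0.0217,-0.0224,0,0,0,0]]]' >/dev/null
python3 -m jog '[[[0,0,0,0,0,0,0],[0,0,0,0,0,0,0],[0,0,0,0,0,0,0],[0,0,0,0,0,0,0],[0,0,0,0,0,0,0]]]' >/dev/null
python3 d.py .477 -.107 .063 118.6; python3 - <<'E'
from h import *
a=[]
for n,(p,q,r,s) in dict(scene=(110,275,110,400),top=(115,250,105,365)).items():
    c=capture(n);a.append(cv2.resize(c["image"][p:q,r:s,::-1],(500,285)))
cv2.imwrite("pics/c8.png",np.vstack(a))
E
```

```text
t 35.7 pos [ 0.4801 -0.1061  0.2154] rz 0.001 now [ 0.0006 -0.0031  0.1524] after [ 0.0006 -0.0031  0.1524] tilt [-0.0004  0.0003] w 0.0951 gf 0.0 F [ 0.2  0.2 -0.2]
```

View pics/c8.png

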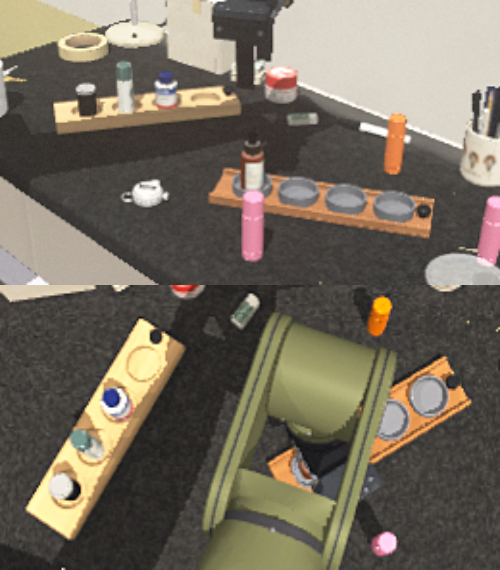

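The glue can stands upright in the third pocket (top crop 116,402), and the gripper is over the dropper. Now I grasp it.

```bash

python3 -m jog '[[[0,0.0006,-0.0031,0.03,0,0,0],[0,0,0,0.035,0,0,0],[0,0,0,0.035,0,0,0],[0,0,0,0.03,0,0,0],[0,0,0,0.015,0,0,0]]]' >/dev/null
python3 -m jog '[[[0,0,0,0.0075,0,0,0],[0,0,0,0,0,0,0],[60,0,0,0,0,0,0],[100,0,0,0,0,0,0],[120,0,0,0,0,0,0]]]'
python3 -m jog '[[[140,0,0,0,0,0,0],[160,0,0,0,0,0,0],[180,0,0,0,0,0,0],[255,0,0,0,0,0,0],[255,0,0,0,0,0,0]]]'
python3 d.py .477 -.107 .063 118.6
```

```text
t: 36.8
position: [0.4778, -0.1082, 0.0644]
eef_rot: [0.511, 0.86, 0.0, 0.001]
contact_force: [-0.2, -0.2, -0.2]
grip_width: 0.0763
grip_force: 0.0
t: 37.3
position: [0.4772, -0.1079, 0.0633]
eef_rot: [0.511, 0.86, 0.0, 0.0]
contact_force: [1.2, -0.0, 1.3]
grip_width: 0.0363
grip_force: 0.6
t 37.3 pos [ 0.4772 -0.1079  0.0633] rz -0.0 now [0.0009 0.0002 0.0003] after [0.0009 0.0002 0.0003] tilt [0.0008 0.0001] w 0.0363 gf 0.6 F [ 1.2 -0.   1.3]
```

```bash

python3 -m jog '[[[255,0,0,0,0,0,0],[255,0,0,0,0,0,0],[255,0,0,0,0,0,0],[255,0,0,0,0,0,0],[255,0,0,-0.01,0,0,0]]]'
python3 -m jog '[[[255,0,0,-0.03,0,0,0],[255,0,0,-0.04,0,0,0],[255,0,0,-0.04,0,0,0],[255,0,0,-0.03,0,0,0],[255,0,0,-0.015,0,0,0]]]' >/dev/null
python3 -m jog '[[[255,0,0,0,0,0,-0.1],[255,0,0,0,0,0,-0.12],[255,0,0,0,0,0,-0.12],[255,0,0,0,0,0,-0.1],[255,0,0,0,0,0,-0.085]]]'
python3 d.py .6335 .1546 .0583 148.7
```

```text
t: 37.8
position: [0.4753, -0.1075, 0.0718]
eef_rot: [0.511, 0.86, -0.001, -0.002]
contact_force: [0.5, -0.1, -1.0]
grip_width: 0.0331
grip_force: 11.7
t: 38.8
position: [0.4761, -0.1077, 0.2269]
eef_rot: [0.268, 0.963, -0.0, -0.001]
contact_force: [0.2, -0.3, -1.1]
grip_width: 0.0329
grip_force: 11.7
t 38.8 pos [ 0.4761 -0.1077  0.2269] rz 0.003 now [3.000e-04 3.060e-01 1.683e-01] after [0.0013 0.306  0.1683] tilt [-0.0026  0.0007] w 0.0329 gf 11.7 F [ 0.2 -0.3 -1.1]
```

```bash

python3 -m jog '[[[255,0,0.015,0,0,0,0],[255,0,0.022,0,0,0,0],[255,0,0.022,0,0,0,0],[255,0,0.022,0,0,0,0],[255,0,0.022,0,0,0,0]]]' >/dev/null
python3 -m jog '[[[255,0,0.022,0,0,0,0],[255,0,0.022,0,0,0,0],[255,0,0.022,0,0,0,0],[255,0,0.022,0,0,0,0],[255,0,0.022,0,0,0,0]]]' >/dev/null
python3 -m jog '[[[255,0,0.022,0,0,0,0],[255,0,0.022,0,0,0,0],[255,0,0.022,0,0,0,0],[255,0,0.017,0,0,0,0],[255,0,0.01,0,0,0,0]]]' >/dev/null
python3 -m jog '[[[255,0,0,0,0,0,0],[255,0,0,0,0,0,0],[255,0,0,0.02,0,0,0],[255,0,0,0.03,0,0,0],[255,0,0,0.02,0,0,0]]]' >/dev/null
python3 -m jog '[[[255,0,0,0,0,0,0],[255,0,0,0,0,0,0],[255,0,0,0,0,0,0],[255,0,0,0,0,0,0],[255,0,0,0,0,0,0]]]' >/dev/null
python3 d.py .6335 .1546 .0583 148.7
```

```text
t 41.3 pos [0.6367 0.1535 0.1597] rz -0.001 now [ 0.0035 -0.0009  0.1014] after [ 0.0035 -0.0009  0.1014] tilt [0.0023 0.0003] w 0.0331 gf 11.7 F [ 0.6 -0.6 -1. ]
```

```bash

python3 -m jog '[[[255,0.002,-0.0005,0.015,0,0,0],[255,0.0014,0,0.02,0,0,0],[255,0,0,0.02,0,0,0],[255,0,0,0.02,0,0,0],[255,0,0,0.01,0,0,0]]]' >/dev/null
python3 -m jog '[[[255,0,0,0,0,0,0],[255,0,0,0,0,0,0],[255,0,0,0.006,0,0,0],[255,0,0,0.005,0,0,0],[255,0,0,0.004,0,0,0]]]' >/dev/null
python3 -m jog '[[[255,0,0,0,0,0,0],[255,0,0,0,0,0,0],[255,0,0,0,0,0,0],[255,0,0,0,0,0,0],[255,0,0,0,0,0,0]]]'
python3 d.py .6335 .1546 .0583 148.7
```

```text
t: 42.8
position: [0.6328, 0.1548, 0.0582]
eef_rot: [0.27, 0.963, -0.0, -0.0]
contact_force: [0.2, -0.7, -0.8]
grip_width: 0.033
grip_force: 11.8
t 42.8 pos [0.6328 0.1548 0.0582] rz -0.0 now [-0.0007  0.0002 -0.0001] after [-0.0007  0.0002 -0.0001] tilt [-0.     -0.0001] w 0.033 gf 11.8 F [ 0.2 -0.7 -0.8]
```

Next I release, lift clear, back away toward the tray, and take a final look.

```bash

python3 -m jog '[[[150,0,0,0,0,0,0],[140,0,0,0,0,0,0],[120,0,0,0,0,0,0],[90,0,0,0,0,0,0],[60,0,0,0,0,0,0]]]'
python3 -m jog '[[[20,0,0,0,0,0,0],[0,0,0,0,0,0,0],[0,0,0,0,0,0,0],[0,0,0,-0.02,0,0,0],[0,0,0,-0.03,0,0,0]]]' >/dev/null
python3 -m jog '[[[0,0,0,-0.04,0,0,0],[0,0,0,-0.04,0,0,0],[0,0,0,-0.03,0,0,0],[0,0,0,-0.01,0,0,0],[0,0,0,0,0,0,0]]]' >/dev/null
python3 -m jog '[[[0,0,-0.03,0,0,0,0],[0,0,-0.03,0,0,0,0],[0,0,-0.03,0,0,0,0],[0,0,-0.03,0,0,0,0],[0,0,-0.03,0,0,0,0]]]' >/dev/null
python3 -m jog '[[[0,0,-0.03,0,0,0,0],[0,0,-0.03,0,0,0,0],[0,0,-0.03,0,0,0,0],[0,0,-0.03,0,0,0,0],[0,0,-0.03,0,0,0,0]]]' >/dev/null
python3 -m jog '[[[0,0,0,0,0,0,0],[0,0,0,0,0,0,0],[0,0,0,0,0,0,0],[0,0,0,0,0,0,0],[0,0,0,0,0,0,0]]]'
python3 - <<'E'
from h import *
a=[]
for n,(p,q,r,s) in dict(scene=(110,210,120,270),top=(115,250,105,270)).items():
    c=capture(n);a.append(cv2.resize(c["image"][p:q,r:s,::-1],(400,327)))
    P=[[.4541,.2638,.064],[.5139,.2274,.1],[.5737,.191,.076],[.6335,.1546,.108]]
    print(n,((proj(c,P)-[r,p])*[400/(s-r),327/(q-p)]).round(0).tolist())
cv2.imwrite("pics/c9.png",np.hstack(a))
E
```

```text
t: 43.3
position: [0.6329, 0.1548, 0.0583]
eef_rot: [0.27, 0.963, 0.0, 0.0]
contact_force: [0.3, -0.4, 0.6]
grip_width: 0.0612
grip_force: 0.0
t: 45.8
position: [0.4772, -0.1007, 0.2278]
eef_rot: [0.269, 0.963, 0.0, -0.0]
contact_force: [-0.7, -0.5, 0.1]
grip_width: 0.0949
grip_force: 0.0
scene [[105.0, 162.0], [166.0, 118.0], [230.0, 135.0], [290.0, 96.0]]
top [[74.0, 230.0], [98.0, 173.0], [138.0, 126.0], [164.0, 69.0]]
```

View pics/c9.png

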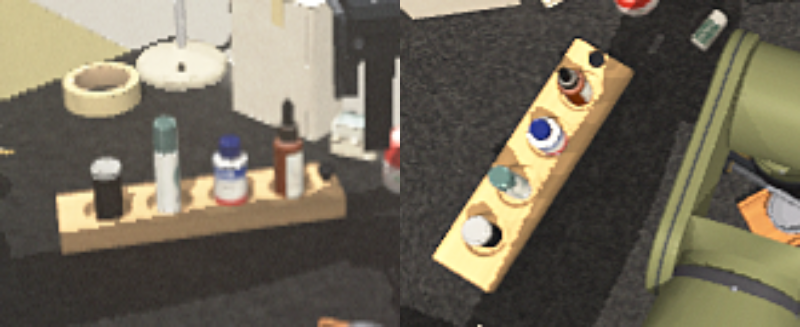

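All four stand in the right order, but in the top view their tops sit a few pixels off prediction. I check how well they are centred with an overlay.

```bash
python3 - <<'E'
from h import *
C=[[.4541,.2638],[.5139,.2274],[.5737,.191],[.6335,.1546]]
H=[.064,.1,.076,.108];D=[.035,.027,.026,.012]
th=np.linspace(0,2*np.pi,60);ci=np.c_[np.cos(th),np.sin(th)]
out=[]
for n,(r,p,w,h,k) in dict(top=(112,122,100,120,5),scene=(138,130,120,120,5)).items():
    c=capture(n);im=cv2.resize(c["image"][p:p+h,r:r+w,::-1],None,fx=k,fy=k,interpolation=cv2.INTER_CUBIC)
    if n=="scene": im=im[40:540]; 
    for (x,y),z,d in zip(C,H,D):
        for zz,dd,col in((.02,.054,(0,255,0)),(z,d,(0,0,255))):
            q=(proj(c,np.c_[ci*dd/2+[x,y],np.full(60,zz)])-[r,p]+.5)*k-[0,40*(n=="scene")]
            cv2.polylines(im,[q.astype(np.int32)],True,col,1)
    out.append(im[:500,:400] if n=="scene" else cv2.resize(im,(400,480)))
out[1]=cv2.resize(out[1],(400,480))
cv2.imwrite("pics/c10.png",np.hstack(out))
E
```

```text
(no output)
```

View pics/c10.png

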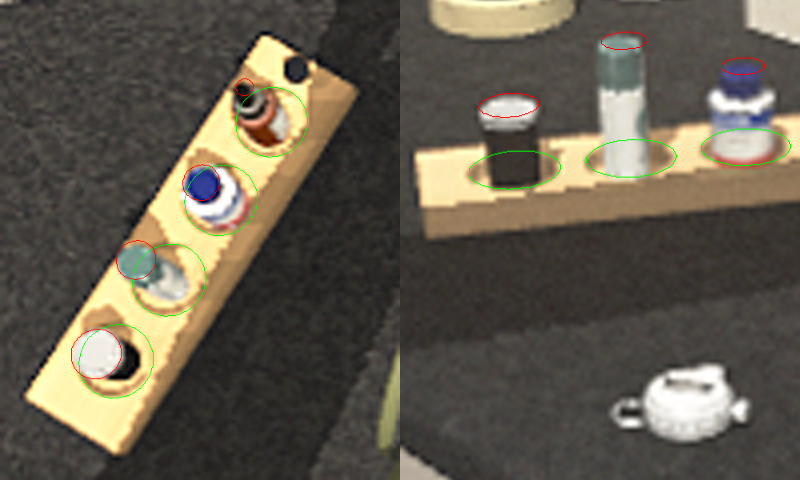

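The overlay matches: each top lies on its predicted circle, for example film pot (98,355) and can (203,185), centred over its pocket. I hand the job in.

```bash
python3 -c "from bench import *;print(close_job())"
```

```text
the job is handed in; nothing more can be done
None
```

All four containers stand upright in the rack in reverse order (from the rack's knob: dropper, glue can, glue stick, film pot), and the job was handed in at about 46 s with the arm clear; the hand-in returned no verdict.

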